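# Fetch the control jar from behind the reagents and load the mixer

## Task

The small lidded jar stands at the back of the reagent caddy, hemmed in by the bottle, the square cartridge and the canister. Clear those three out onto the steel tray first, all standing there together while the jar stays where it is; then stand the jar in the cup of the little mixer; then put the three back, each on the very spot in the caddy where it stood at the start. Keep everything upright, set things down rather than drop them, and leave the glass beaker and the roll of tape where they are.

Things in the scene. Friction and masses are not known exactly. Their poses are not given: they have to be found in the camera images.
- bottle: Loose slim round bottle, white plastic, with a narrow black cap. Body 42 mm in diameter up to 84 mm high, shoulder to 92 mm, cap 28 mm in diameter on top, 110 mm high in all. About 0.16 kg. Origin: centre of its underside; z up. Starts on the caddy's floor in one of three places round the jar (in front of it, left or right of it), which it must return to.
- cartridge: Loose square reagent cartridge, white plastic, 46 x 46 mm and 92 mm high, with a black cap 22 mm in diameter and 10 mm high on top (102 mm in all), 8 mm off centre towards its +x. About 0.2 kg. Origin: centre of its underside; x and y along its sides, z up. Starts in another of the three places.
- canister: Loose wide round canister, aluminium body 58 mm in diameter up to 80 mm, white lid 62 mm in diameter from 80 mm to its top at 96 mm. About 0.18 kg. Origin: centre of its underside; z up. Starts in another of the three places.
- jar: Loose small jar, amber glass, 42 mm in diameter, with a white lid 46 mm in diameter from 34 mm to its top at 50 mm. About 0.09 kg. Origin: centre of its underside; z up. Stands on the caddy's floor at the back, in the middle.
- caddy: Fixed shallow grey plastic caddy, 200 mm (its x) by 250 mm (its y). Floor 5 mm thick; walls 4 mm thick, 25 mm high at the back (+x) and both sides, 12 mm at the front (-x). Origin: centre of its underside. The jar stands near (28, 0) mm in its frame; the three others near (-42, 0), (30, 78) and (30, -78) mm, within about 4 mm each way, in any order.
- tray: Fixed empty steel tray, 290 mm (its x) by 140 mm (its y), rim 14 mm high, walls 4 mm and floor 4 mm thick. Origin: centre of its underside. It lies to one side of the caddy, with the mixer on the other side.
- mixer: Fixed small white bench mixer, 130 mm (its x) by 110 mm (its y), housing top 46 mm high. On its middle sits a round grey cup, 64 mm across inside, its floor 50 mm above the table and its rim 58 mm above the table. Origin: on the table under the cup's centre. It takes the jar, upright.
- beaker: Loose glass beaker, 60 mm across at the rim and 80 mm high, standing on the table between robot and caddy. Origin: centre of its underside. To be left alone.
- tape: Loose flat roll of paper tape, 40 mm in diameter and 14 mm high, lying in a front corner of the caddy at about (-70, 98) mm in its frame. Origin: centre of its underside. To be left alone.
There are look-alikes about, which are no part of the job. What is shaped like the canister but blue or yellow is not meant.

How it is judged (in metres and radians):
On the way, in this order (a step that is already met when the one before it is completed fails the run):
1. bottle, cartridge and canister all stand upright on the steel tray's floor, the jar still in its place (x of bottle in the frame of tray between -0.13 and 0.13 m and y of bottle in the frame of tray between -0.06 and 0.06 m and z of each of bottle, cartridge, canister in the frame of tray below 0.01 m and angle between each of bottle, cartridge, canister's own z axis and vertical below 0.12 rad and linear speed of each of bottle, cartridge, canister below 0.03 m/s and x of cartridge in the frame of tray between -0.13 and 0.13 m and y of cartridge in the frame of tray between -0.06 and 0.06 m and x of canister in the frame of tray between -0.13 and 0.13 m and y of canister in the frame of tray between -0.06 and 0.06 m and distance of jar from where it was at the start of the episode below 0.02 m), for 0.2 s.
2. the jar stands in the mixer's cup while the three are still on the tray (horizontal distance between jar and mixer below 0.013 m and z of jar in the frame of mixer between 0.045 and 0.055 m and angle between each of jar, bottle, cartridge, canister's own z axis and vertical below 0.12 rad and linear speed of each of jar, bottle, cartridge, canister below 0.03 m/s and x of bottle in the frame of tray between -0.13 and 0.13 m and y of bottle in the frame of tray between -0.06 and 0.06 m and z of each of bottle, cartridge, canister in the frame of tray below 0.01 m and x of cartridge in the frame of tray between -0.13 and 0.13 m and y of cartridge in the frame of tray between -0.06 and 0.06 m and x of canister in the frame of tray between -0.13 and 0.13 m and y of canister in the frame of tray between -0.06 and 0.06 m), for 0.2 s.
At the end, for the whole second after the job is handed in: The jar stands upright in the mixer's cup (within 13 mm of its centre, on its floor within 5 mm), and bottle, cartridge and canister each stand upright (within 0.12 rad) and at rest within 15 mm of where they stood at the start; all released (horizontal distance between jar and mixer below 0.013 m and z of jar in the frame of mixer between 0.045 and 0.055 m and angle between each of jar, bottle, cartridge, canister's own z axis and vertical below 0.12 rad and linear speed of each of jar, bottle, cartridge, canister below 0.03 m/s and distance of each of bottle, cartridge, canister from where it was at the start of the episode below 0.015 m); the robot touches nothing.
It fails at once if one of the four containers is tipped over (more than 0.7 rad) (angle between any of bottle, cartridge, canister, jar's own z axis and vertical above 0.7 rad).
It fails at once if one of the four containers is dropped (falls free of the fingers faster than 0.7 m/s, about 25 mm) ((linear speed of bottle above 0.7 m/s and contact force between bottle and the fingers below 0.05 N) or (linear speed of cartridge above 0.7 m/s and contact force between cartridge and the fingers below 0.05 N) or (linear speed of canister above 0.7 m/s and contact force between canister and the fingers below 0.05 N) or (linear speed of jar above 0.7 m/s and contact force between jar and the fingers below 0.05 N)).
It fails at once if the beaker or the tape is moved by more than 15 mm (distance of any of beaker, tape from where it was at the start of the episode above 0.015 m).
It also fails if it takes over 136 s, if anything falls off the work surface, if the arm or the gripper's body presses on something with over 40 N, if the wrist force passes 120 N, or if a joint passes its speed limit or range.

## Robot

A 6-joint arm with a two-finger parallel gripper is mounted at the origin on the work surface. World frame = base frame: x ahead of the robot, y to its left, z up, the work surface at z = 0. Lengths are in mm, angles in rad, forces in N, time in s.
With the tool pointing down it reaches from about 325 to 900 mm from the base axis. Payload 6.1 kg.
Tool frame: the origin (TCP) lies between the finger pads; the fingertips stand ctrl.tip_reach ahead of it and the grasp point (between the pads) lies 8 mm behind it (ctrl.tip_reach is the distance from the TCP to the fingertips, in mm); z points along the fingers, y is the line along which they close (so a half turn about z gives the same grasp; the last joint's range is limited). The gripper opens to 87 mm and grips with 3 to 60 N. Pads are 19 mm wide; open, the fingers measure 117 mm over their backs; the gripper's body (75 mm by 190 mm) begins 51 mm behind the grasp point.
Start: joints at [-0.126, 0.22, 1.526, -0, 1.395, -0.126], TCP at [624.993, -0.003, 233.538] pointing down, gripper open.
Joint ranges: [-2.98, 2.98], [-0.91, 2.08], [0.09, 2.57], [-1.24, 4.39], [0.2, 2.65], [-2.68, 2.68]. Speed limits (rad/s): [2.57, 2.57, 3.01, 3.14, 3.14, 3.14].

## Interface

Orientations are given as a unit quaternion [x, y, z, w].
In Python, from cell import ctrl gives the robot as it stands. The module is installed in compiled form; this text tells all that it offers.
- The arm moves only by the tool apply_moves, never from a script. Its argument "plan" is a list of rows, each a list of 7 numbers: the shift along the tool's x, y, z in mm, then the turn, a rotation vector about the tool's x, y, z in rad, then the closure, from 0 (fully open) to 1 (shut). In form: [[dx, dy, dz, ax, ay, az, gripper], ...]. A call has 1 to 8 rows; each row is the pose to reach, as a shift and turn from the pose commanded when the call began, along the tool's axes at that moment; what a row does not reach only later rows make up. A row lasts 1/12 s, in which the tool goes at most 41.7 mm and 7.16 degrees, less where a joint would pass 70% of its speed; a pose out of reach is approached as far as the arm can. A call with a gripper value outside its range is refused whole. The fingers move at their own pace and stop on an object; "newtons" is the grip in N (left out, the last holds). Time passes only in rows, so rows that repeat a pose let the fingers close. It gives the time, the measured TCP pose, the force, the opening and the grip force at its end, in the units of the state.
- ctrl.read_state(): the state, without advancing time (a new reading comes with each control period).
- ctrl.read_camera(name): name is "scene" or "side" or "wrist"; returns a dict with "frame" (400x640x3 uint8, blue, green, red), "z_map" (400x640 float32, mm along the optical axis (not along the pixel's ray), 0 where there is no reading), "mtx" (3x3 intrinsics, pixels), "cam_to_world" (4x4, takes a point from camera to world coordinates); the wrist camera has in their place "hand_eye" (4x4, takes a point from camera to tool coordinates, whose origin is the TCP and whose axes are the flange's). Camera axes: x right, y up, looking along -z (the intrinsics and any distortion apply to the point x, -y, -z); pixel columns grow to the right and rows downward; lengths in mm; the calibration is good to about 2 mm. A picture is of the moment at which its call begins: read the wrist's pose just before it.
- ctrl.close_job(): hands the job in; it is judged then, once.
Trained networks look in the newest picture that a camera, given by its name, has taken for a name from the list of things; names that differ only in an ending like _2 or _b are one class to them, and where a whole thing is asked for, a point or a joint stands for the part that bears it (a point fixed in the world has none). Each returns a list of dicts, best first, with "score" (0 to 1); they miss things now and then, are a little off and sometimes report something else, mostly with a low value. They report only what shows in the picture. A call takes as long as a camera call. They do not tell look-alikes from the thing itself.
- ctrl.look_for(camera, query): "rect" ([left, top, width, height] in pixels, round what is visible of it).
The state is a dict: "time_s": time; "joint_positions": joint angles; "joint_vel": joint speeds; "tau": joint torques, N m; "ee_pos": TCP position; "tool_rot": TCP orientation; "force": force on the tool from outside, world axes, zero at the start; "wrist_torque": the same for the moment, N m; "finger_gap": finger opening in mm; "grasp_force": force on a finger pad.
Only numpy, scipy, OpenCV 4.12 (cv2) and the standard library are available. Lean on these libraries where they do the work, as an engineer would, in place of code of your own. Each camera call takes 0.05 s, during which the arm holds its last target. There are 200 camera calls.

## Working session

There is one attempt and no reset: what is moved stays moved. The work goes in short steps, Python scripts to look and compute and a tool call to move; the robot and the scene stay as the last step left them, time stands still between calls to the robot, and variables do not carry over. Pictures are saved under pics/ and viewed, at most 14 in all, crops included, and the job is handed in when it is done.

Besides the shell and the picture viewer there is one more tool, called after "Call:" as name([rows], argument=value, ...), one row to a line, values as JSON. apply_moves: Moves the arm, as the interface text tells. Its arguments: {"type":"object","properties":{"plan":{"type":"array"},"newtons":{"type":"number"}},"required":["plan"]}

```bash
mkdir -p pics
cat > h.py <<'E'
import numpy as np,cv2
from cell import ctrl
from scipy.spatial.transform import Rotation as R
def cloud(name):
    s=ctrl.read_state(); d=ctrl.read_camera(name)
    z=d["z_map"]; h,w=z.shape; K=d["mtx"]
    v,u=np.mgrid[:h,:w]
    x=(u-K[0,2])/K[0,0]*z; y=(v-K[1,2])/K[1,1]*z
    P=np.stack([x,-y,-z,np.ones_like(z)],-1)
    if "cam_to_world" in d: T=d["cam_to_world"]
    else:
        B=np.eye(4);B[:3,:3]=R.from_quat(s["tool_rot"]).as_matrix();B[:3,3]=s["ee_pos"]
        T=B@d["hand_eye"]
    W=(P@T.T)[...,:3]; W[z==0]=np.nan
    return d["frame"],W
E
python3 - <<'E'
from h import *
s=ctrl.read_state();print(s["ee_pos"],s["tool_rot"],s["finger_gap"],ctrl.tip_reach,s["time_s"])
for c in ["scene","side"]:
    f,W=cloud(c);cv2.imwrite(f"pics/{c}0.png",f);np.save(c+"0.npy",W)
    for q in ["bottle","cartridge","canister","jar","caddy","tray","mixer","beaker","tape"]:
        for r in ctrl.look_for(c,q)[:3]:
            l,t,w,h=map(int,r["rect"]); p=W[max(t,0):t+h,max(l,0):l+w].reshape(-1,3)
            print(c,q,round(r["score"],2),[l,t,w,h],np.nanmedian(p,0).round())
E
```

```text
[6.24402937e+02 7.59754838e-02 2.32427841e+02] [ 7.07119356e-01  7.07093530e-01 -5.88065759e-04 -7.81531998e-04] 87.14106903269368 11.0 0.0
scene bottle 0.7 [259, 193, 27, 54] [662. -38.  53.]
scene cartridge 0.68 [332, 230, 34, 58] [676. 118.  60.]
scene canister 0.96 [401, 237, 45, 60] [634. 234.  61.]
scene canister 0.82 [364, 160, 31, 49] [474.  97.  63.]
scene canister 0.77 [310, 187, 33, 55] [603.  43.  75.]
scene jar 0.95 [294, 230, 26, 34] [662.  33.  48.]
scene jar 0.32 [313, 129, 24, 44] [415. -58.  50.]
scene caddy 0.96 [231, 192, 163, 127] [669.  46.   5.]
scene tray 0.56 [147, 112, 102, 86] [ 516. -353.    2.]
scene mixer 0.8 [445, 201, 88, 76] [492. 322.  35.]
scene beaker 0.75 [313, 130, 25, 43] [413. -57.  50.]
scene beaker 0.32 [311, 187, 34, 56] [603.  45.  76.]
scene tape 0.71 [368, 226, 20, 20] [555. 131.  14.]
side bottle 0.81 [361, 166, 21, 40] [649. -46.  50.]
side cartridge 0.66 [324, 135, 21, 32] [645. 103.  90.]
side canister 0.9 [286, 122, 27, 37] [615. 225.  44.]
side canister 0.84 [263, 169, 29, 42] [452.  81.  54.]
side canister 0.66 [316, 159, 28, 44] [577.  28.  58.]
side jar 0.56 [345, 165, 16, 21] [650.  29.  52.]
side jar 0.24 [321, 265, 153, 134] [ 467. -337.    3.]
side caddy 0.61 [289, 151, 115, 83] [610.  10.   6.]
side tray 0.91 [323, 261, 152, 134] [ 475. -333.    3.]
side tray 0.36 [213, 131, 54, 44] [461. 304.  32.]
side mixer 0.81 [214, 132, 55, 39] [466. 308.  40.]
side beaker 0.83 [277, 224, 29, 39] [401. -60.  44.]
side tape 0.53 [292, 173, 15, 13] [545. 135.  14.]
side tape 0.53 [275, 223, 28, 38] [398. -53.  48.]
```

Run:
```python
import cv2
f=cv2.imread("pics/scene0.png");cv2.imwrite("pics/scene0c.png",cv2.resize(f[90:350,130:550],None,fx=1.9,fy=1.9,interpolation=cv2.INTER_CUBIC))
```

```text
(no output)
```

View pics/scene0c.png

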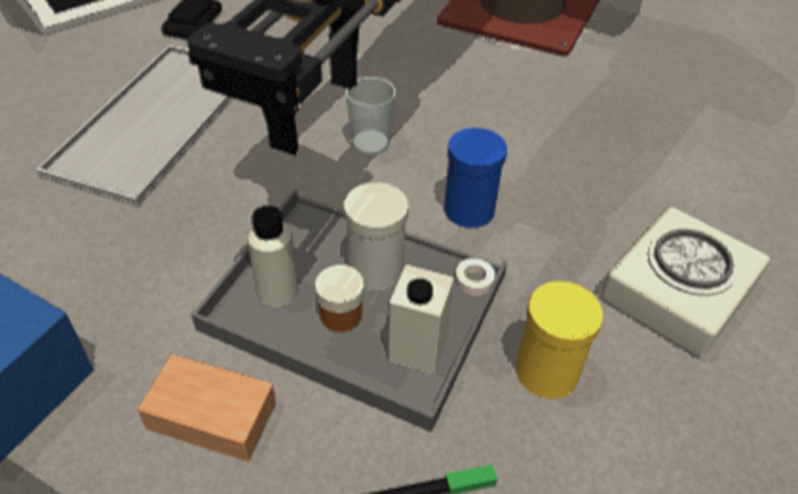

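The candidates for the canister, in scene pixels, are the aluminium one with a white lid in the caddy (325,215), a blue one (380,185) and a yellow one (423,267). Only the first fits the description, and it shows clearly in this crop. The bottle (272,220), jar (307,247), cartridge (349,259), tape (378,236), beaker (325,151), tray and mixer cup (493,226) are all visible.

```bash
cat > meas.py <<'E'
from h import *
import sys
A={c:np.load(c+"0.npy").reshape(-1,3) for c in["scene","side"]}
f,W=cloud("wrist");cv2.imwrite("pics/wrist0.png",f);A["wrist"]=W.reshape(-1,3);np.save("wrist0.npy",W)
def top(n,c,r,z0,z1):
    for k,P in A.items():
        m=(np.hypot(P[:,0]-c[0],P[:,1]-c[1])<r)&(P[:,2]>z0)&(P[:,2]<z1)
        p=P[m]
        if len(p)<6: continue
        b=cv2.minAreaRect(p[:,:2].astype(np.float32)); e=cv2.minEnclosingCircle(p[:,:2].astype(np.float32))
        print(n,k,len(p),"z",np.median(p[:,2]).round(1),"mean",p.mean(0)[:2].round(1),"rect",np.round(b[0],1),np.round(b[1],1),round(b[2],1),"circ",np.round(e[0],1),round(e[1],1))
top("bottlecap",(655,-42),40,108,122)
top("bottlebody",(655,-42),40,60,85)
top("cart",(665,112),45,92,102)
top("cartcap",(665,112),45,104,116)
top("can",(590,38),45,97,108)
top("jar",(655,33),30,50,62)
top("yellow",(625,230),45,70,130)
top("blue",(460,90),45,70,130)
top("beaker",(405,-57),45,70,100)
top("tape",(550,133),30,12,30)
top("mixer",(470,310),110,43,49)
top("mixrim",(470,310),60,55,62)
top("trayrim",(490,-340),220,11,19)
top("trayfloor",(490,-340),220,3,6)
top("caddywall",(640,40),180,22,28)
top("caddyfloor",(640,40),180,3,8)
E
python3 meas.py
```

```text
bottlecap scene 182 z 114.5 mean [658.2 -37.9] rect [657.5 -39.1] [27.9 26.8] 80.4 circ [656.2 -39.3] 14.8
bottlecap side 89 z 115.1 mean [652.9 -41.9] rect [653.6 -40.4] [25.7 26.6] 47.7 circ [654.4 -40.3] 14.2
bottlecap wrist 838 z 114.9 mean [654.8 -38.4] rect [655.1 -39.5] [27.6 27. ] 84.2 circ [655.3 -39.5] 14.1
bottlebody scene 214 z 72.6 mean [668.6 -29.4] rect [664.5 -32.5] [22.7 41.8] 39.8 circ [657.2 -38.5] 21.0
bottlebody side 126 z 72.4 mean [643.6 -50.7] rect [646.  -46.8] [23.5 41.5] 38.9 circ [653.1 -41. ] 20.9
bottlebody wrist 294 z 73.0 mean [650.7 -23.2] rect [650.2 -27.6] [40.3 15.9] 23.3 circ [653.4 -34.9] 20.1
cart scene 510 z 96.8 mean [660.4 118.6] rect [657.5 116.8] [47.7 46. ] 7.4 circ [658.3 117.3] 30.2
cart side 166 z 97.1 mean [650.3 110.7] rect [655.2 115.7] [47.2 46.7] 5.6 circ [654.6 114.1] 29.6
cart wrist 2908 z 97.0 mean [653.3 115.6] rect [656.2 116.4] [46.3 46.3] 7.0 circ [656.1 116.1] 30.7
cartcap scene 133 z 106.7 mean [666.1 118.1] rect [665.5 117.8] [22.9 20.9] 24.8 circ [665.3 118.2] 11.7
cartcap side 36 z 107.0 mean [662.2 115.6] rect [661.9 1
[... 2687 characters left out ...]
 [349.8 426.6] 54.7 circ [ 490.2 -340.1] 218.8
caddywall scene 1076 z 24.7 mean [674.1  56.9] rect [631.7  36.4] [301.1 314.6] 35.2 circ [640.5  48.5] 178.0
caddywall side 502 z 24.9 mean [654.8  10.1] rect [613.1  46.6] [276.4 328.3] 17.8 circ [639.5  41. ] 178.3
caddywall wrist 3136 z 24.9 mean [663.8  59.6] rect [640.6  35. ] [356.2 250.8] 0.7 circ [640.1  43.9] 179.0
caddyfloor scene 5408 z 4.9 mean [647.  37.] rect [653.3  51. ] [321.5 315. ] 21.8 circ [643.4  55. ] 177.5
caddyfloor side 2376 z 5.4 mean [611.2   8.8] rect [640.1  26.4] [321.5 339.7] 58.8 circ [640.5  40.5] 178.6
caddyfloor wrist 26448 z 5.1 mean [631.3  41. ] rect [640.5  43.3] [357.1 259.6] 0.7 circ [640.1  44.1] 179.3
```

View pics/wrist0.png

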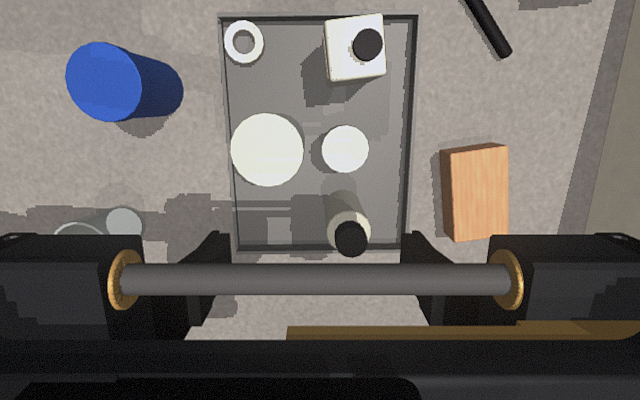

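Call:
apply_moves([
  [-20,15,0,0,0,0,0],
  [-39.5,30,0,0,0,0,0],
  [-39.5,30,30,0,0,0,0],
  [-39.5,30,60,0,0,0,0],
  [-39.5,30,90,0,0,0,0],
  [-39.5,30,110,0,0,0,0],
  [-39.5,30,110,0,0,0,0],
  [-39.5,30,110,0,0,0,0],
], newtons=15)

```text
time_s: 1.72
ee_pos: [654.0, -39.4, 122.2]
tool_rot: [0.707, 0.707, -0.001, -0.001]
force: [0.1, -0.1, 0.4]
finger_gap: 87.4
grasp_force: 0.0
```

Call:
apply_moves([
  [0,1,20,0,0,0,0],
  [0,1,40,0,0,0,0],
  [0,1,58,0,0,0,0],
  [0,1,58,0,0,0,0.2],
  [0,1,58,0,0,0,0.7],
  [0,1,58,0,0,0,0.7],
  [0,1,58,0,0,0,0.7],
  [0,1,58,0,0,0,0.7],
], newtons=15)

```text
time_s: 2.38
ee_pos: [657.4, -39.7, 67.8]
tool_rot: [0.707, 0.707, 0.001, 0.001]
force: [0.4, -0.7, 0.5]
finger_gap: 61.2
grasp_force: 0.0
```

Call:
apply_moves([
  [0,0,0,0,0,0,0.7],
  [0,0,0,0,0,0,0.7],
  [0,0,0,0,0,0,0.7],
  [0,0,0,0,0,0,0.7],
  [0,0,0,0,0,0,0.7],
], newtons=15)

```text
time_s: 2.8
ee_pos: [656.1, -39.5, 66.0]
tool_rot: [0.707, 0.707, 0.0, 0.0]
force: [-0.5, -0.8, 3.5]
finger_gap: 41.4
grasp_force: 15.0
```

```bash
python3 -c "
from h import *
for i in range(3):
  s=ctrl.read_state();print(s['time_s'],np.round(s['ee_pos'],1),np.round(s['joint_positions'],4),s['finger_gap'],s['grasp_force']);ctrl.read_camera('side')"
```

```text
2.8 [656.1 -39.5  66. ] [-1.8000e-01  4.5480e-01  1.5614e+00 -1.0000e-04  1.1251e+00 -1.8000e-01] 41.39227458780815 14.987836825603154
2.85 [656.1 -39.6  65.9] [-1.8000e-01  4.5490e-01  1.5613e+00 -1.0000e-04  1.1251e+00 -1.8000e-01] 41.78328091426412 14.988269516907167
2.9 [656.1 -39.6  65.9] [-0.1801  0.4549  1.5613 -0.      1.1251 -0.18  ] 41.36992528702714 14.988529832626227
```

Call:
apply_moves([
  [0,0,-15,0,0,0,0.7],
  [0,0,-45,0,0,0,0.7],
  [0,0,-80,0,0,0,0.7],
  [-15,-5,-105,0,0,0,0.7],
  [-40,-13,-110,0,0,0,0.7],
  [-75,-24,-110,0,0,0,0.7],
  [-110,-35,-110,0,0,0,0.7],
  [-145,-46,-110,0,0,0,0.7],
], newtons=20)

```text
time_s: 3.62
ee_pos: [609.5, -185.5, 176.6]
tool_rot: [0.707, 0.708, 0.0, 0.0]
force: [0.7, 0.4, -1.5]
finger_gap: 41.6
grasp_force: 20.0
```

Call:
apply_moves([
  [-35,-11,0,0,0,0,0.7],
  [-70,-22,0,0,0,0,0.7],
  [-105,-34,0,0,0,0,0.7],
  [-130,-42,0,0,0,0,0.7],
  [-141.5,-45,0,0,0,0,0.7],
  [-141.5,-45,20,0,0,0,0.7],
  [-141.5,-45,50,0,0,0,0.7],
  [-141.5,-45,80,0,0,0,0.7],
])

```text
time_s: 4.28
ee_pos: [566.0, -326.7, 96.6]
tool_rot: [0.707, 0.707, 0.0, 0.002]
force: [0.0, 0.1, -2.3]
finger_gap: 41.2
grasp_force: 20.0
```

Call:
apply_moves([
  [0,0,15,0,0,0,0.7],
  [0,0,20,0,0,0,0.7],
  [0,0,20,0,0,0,0.7],
  [0,0,20,0,0,0,0.7],
])

```text
time_s: 4.62
ee_pos: [565.8, -326.0, 76.7]
tool_rot: [0.707, 0.707, 0.0, 0.001]
force: [-0.5, -0.5, -1.0]
finger_gap: 41.3
grasp_force: 20.0
```

Call:
apply_moves([
  [0,0,5,0,0,0,0.7],
  [0,0,9,0,0,0,0.7],
  [0,0,10,0,0,0,0.7],
  [0,0,10.5,0,0,0,0.7],
  [0,0,10.5,0,0,0,0.7],
])

```text
time_s: 5.03
ee_pos: [565.0, -326.0, 65.2]
tool_rot: [0.707, 0.707, 0.0, 0.0]
force: [0.4, -0.3, -1.0]
finger_gap: 41.4
grasp_force: 20.0
```

Call:
apply_moves([
  [0,0,0.8,0,0,0,0.7],
  [0,0,0.8,0,0,0,0.7],
  [0,0,0.8,0,0,0,0.3],
  [0,0,0.8,0,0,0,0.3],
  [0,0,0.8,0,0,0,0.3],
  [0,0,0.8,0,0,0,0.3],
  [0,0,0.8,0,0,0,0.3],
])

```text
time_s: 5.62
ee_pos: [565.0, -326.0, 64.2]
tool_rot: [0.707, 0.707, 0.0, -0.0]
force: [-0.5, -0.4, 0.4]
finger_gap: 59.6
grasp_force: 0.0
```

Call:
apply_moves([
  [0,0,-25,0,0,0,0.3],
  [0,0,-60,0,0,0,0],
  [10,1,-95,0,0,0.05,0],
  [45,2,-110,0,0,0.17,0],
  [80,4,-110,0,0,0.29,0],
  [115,6,-110,0,0,0.41,0],
  [150,8,-110,0,0,0.53,0],
  [182.5,9,-110,0,0,0.65,0],
])

```text
time_s: 6.28
ee_pos: [573.9, -141.7, 174.5]
tool_rot: [0.897, 0.442, 0.0, 0.0]
force: [0.4, -0.5, 0.0]
finger_gap: 86.4
grasp_force: 0.0
```

```bash
python3 -c "
from h import *
s=ctrl.read_state();print(s['ee_pos'],np.round(s['joint_positions'],3),R.from_quat(s['tool_rot']).as_matrix().round(2))"
```

```text
[ 573.94577198 -141.69506219  174.517389  ] [-0.376  0.188  1.678  0.     1.275  0.28 ] [[ 0.61  0.79  0.  ]
 [ 0.79 -0.61  0.  ]
 [ 0.    0.   -1.  ]]
```

Call:
apply_moves([
  [25,-17,0,0,0,0.12,0],
  [50,-34,0,0,0,0.24,0],
  [75,-51,0,0,0,0.36,0],
  [100,-68,0,0,0,0.48,0],
  [125,-85,0,0,0,0.6,0],
  [142,-96,0,0,0,0.72,0],
  [149.3,-100.9,0,0,0,0.84,0],
  [149.3,-100.9,0,0,0,0.921,0],
])

```text
time_s: 6.95
ee_pos: [583.9, 39.0, 174.2]
tool_rot: [1.0, -0.002, 0.0, -0.0]
force: [0.2, -0.6, -0.9]
finger_gap: 87.1
grasp_force: 0.0
```

Call:
apply_moves([
  [0,0,0,0,0,0,0],
  [0,0,15,0,0,0,0],
  [0,0,30,0,0,0,0],
  [0,0,30,0,0,0,0],
  [0,0,30,0,0,0,0],
])

```text
time_s: 7.37
ee_pos: [583.2, 36.1, 143.4]
tool_rot: [1.0, 0.001, -0.001, -0.0]
force: [0.3, -0.2, -0.1]
finger_gap: 87.2
grasp_force: 0.0
```

```bash
python3 -c "
from h import *
s=ctrl.read_state();print(s['ee_pos'],np.round(s['joint_positions'],3),R.from_quat(s['tool_rot']).as_matrix().round(3))
f,W=cloud('wrist');f2,V=cloud('scene')
for P in (W.reshape(-1,3),V.reshape(-1,3)):
  for c,z in (((584,36.5),(97,106)),((565,-326),(105,120))):
    m=(np.hypot(P[:,0]-c[0],P[:,1]-c[1])<45)&(P[:,2]>z[0])&(P[:,2]<z[1])
    if m.sum()>9: print(m.sum(),cv2.minEnclosingCircle(P[m][:,:2].astype(np.float32)),np.median(P[m][:,2]))
cv2.imwrite('pics/s1.png',f2)
"
```

```text
[583.1667368   36.07583574 143.35580206] [-0.073  0.206  1.719 -0.     1.219  1.497] [[ 1.     0.001 -0.002]
 [ 0.001 -1.     0.   ]
 [-0.002 -0.    -1.   ]]
7281 ((584.1381225585938, 35.62818908691406), 31.100126266479492) 101.07016928786521
669 ((585.7444458007812, 37.394874572753906), 31.479827880859375) 100.70638560571683
119 ((565.2181396484375, -324.7242736816406), 14.498050689697266) 112.89913543764663
```

Call:
apply_moves([
  [0,0,20,0,0,0,0],
  [0,0,42,0,0,0,0],
  [0,0,58,0,0,0,0],
  [0,0,61,0,0,0,0],
  [0,0,61,0,0,0,0.5],
  [0,0,61,0,0,0,0.5],
  [0,0,61,0,0,0,0.5],
  [0,0,61,0,0,0,0.5],
], newtons=15)

```text
time_s: 8.13
ee_pos: [585.3, 36.3, 85.0]
tool_rot: [1.0, -0.0, 0.001, 0.0]
force: [-0.2, 0.4, 0.1]
finger_gap: 67.9
grasp_force: 0.0
```

Call:
apply_moves([
  [0,0,0,0,0,0,0.5],
  [0,0,0,0,0,0,0.5],
  [0,0,0,0,0,0,0.5],
], newtons=20)

```text
time_s: 8.38
ee_pos: [585.0, 36.3, 84.5]
tool_rot: [1.0, -0.0, 0.001, 0.0]
force: [0.3, -0.5, 4.8]
finger_gap: 61.6
grasp_force: 20.0
```

Call:
apply_moves([
  [0,0,-15,0,0,0,0.5],
  [0,0,-45,0,0,0,0.5],
  [0,0,-80,0,0,0,0.5],
  [-4,15,-105,0,0,0,0.5],
  [-12,45,-112,0,0,0,0.5],
  [-22,80,-112,0,0,0,0.5],
  [-32,115,-112,0,0,0,0.5],
  [-42,150,-112,0,0,0,0.5],
])

```text
time_s: 9.05
ee_pos: [541.1, -114.5, 195.1]
tool_rot: [1.0, 0.0, -0.0, -0.0]
force: [0.9, -0.4, -1.5]
finger_gap: 61.1
grasp_force: 20.0
```

Call:
apply_moves([
  [-10,35,0,0,0,0,0.5],
  [-20,70,0,0,0,0,0.5],
  [-30,105,0,0,0,0,0.5],
  [-40,140,0,0,0,0,0.5],
  [-50,175,0,0,0,0,0.5],
  [-58,205,0,0,0,0,0.5],
  [-62,220,0,0,0,0,0.5],
  [-62,220,0,0,0,0,0.5],
])

```text
time_s: 9.72
ee_pos: [478.5, -336.5, 194.7]
tool_rot: [1.0, -0.002, -0.0, 0.0]
force: [0.4, 0.1, -2.2]
finger_gap: 61.0
grasp_force: 20.0
```

Call:
apply_moves([
  [0,0,20,0,0,0,0.5],
  [0,0,50,0,0,0,0.5],
  [0,0,80,0,0,0,0.5],
  [0,0,100,0,0,0,0.5],
  [0,0,105,0,0,0,0.5],
  [0,0,109,0,0,0,0.5],
  [0,0,110,0,0,0,0.5],
  [0,0,110,0,0,0,0.5],
])

```text
time_s: 10.38
ee_pos: [481.0, -333.8, 86.6]
tool_rot: [1.0, 0.0, 0.001, 0.001]
force: [-0.5, 0.1, -1.6]
finger_gap: 61.3
grasp_force: 20.0
```

Call:
apply_moves([
  [0,0,2,0,0,0,0.5],
  [0,0,3.2,0,0,0,0.5],
  [0,0,3.4,0,0,0,0.5],
  [0,0,3.4,0,0,0,0.5],
  [0,0,3.4,0,0,0,0.15],
  [0,0,3.4,0,0,0,0.15],
  [0,0,3.4,0,0,0,0.15],
  [0,0,3.4,0,0,0,0.15],
])

```text
time_s: 11.05
ee_pos: [479.6, -333.4, 81.5]
tool_rot: [1.0, -0.0, -0.0, -0.0]
force: [-0.4, 0.2, -0.4]
finger_gap: 73.0
grasp_force: 0.0
```

Call:
apply_moves([
  [0,0,-25,0,0,0,0.15],
  [0,0,-60,0,0,0,0.15],
  [4,-10,-95,0,0,0,0.25],
  [17,-43,-110,0,0,-0.03,0.25],
  [30,-76,-110,0,0,-0.06,0.25],
  [43,-110,-110,0,0,-0.09,0.25],
  [56,-143,-110,0,0,-0.12,0.25],
  [70,-178,-110,0,0,-0.12,0.25],
])

```text
time_s: 11.72
ee_pos: [550.1, -154.2, 191.8]
tool_rot: [0.998, 0.06, -0.0, 0.0]
force: [1.2, -0.5, -0.2]
finger_gap: 65.2
grasp_force: 0.0
```

Call:
apply_moves([
  [17,-32,0,0,0,0,0.25],
  [34,-64,0,0,0,0,0.25],
  [51,-96,0,0,0,0,0.25],
  [68,-128,0,0,0,0,0.25],
  [86,-160,0,0,0,0,0.25],
  [103,-192,0,0,0,0,0.25],
  [121,-226,0,0,0,0,0.25],
  [133,-248,0,0,0,0,0.25],
])

```text
time_s: 12.38
ee_pos: [652.7, 110.0, 191.4]
tool_rot: [0.998, 0.061, -0.0, -0.001]
force: [0.4, -0.1, -0.2]
finger_gap: 65.5
grasp_force: 0.0
```

Call:
apply_moves([
  [4.9,-9.2,0,0,0,0,0.25],
  [4.9,-9.2,20,0,0,0,0.25],
  [4.9,-9.2,50,0,0,0,0.25],
  [4.9,-9.2,58,0,0,0,0.25],
  [4.9,-9.2,58,0,0,0,0.25],
  [4.9,-9.2,58,0,0,0,0.25],
])

```text
time_s: 12.88
ee_pos: [655.6, 115.5, 133.5]
tool_rot: [0.998, 0.059, -0.001, 0.0]
force: [-0.0, 0.0, 0.5]
finger_gap: 65.4
grasp_force: 0.0
```

```bash
python3 -c "
from h import *
s=ctrl.read_state();print(s['ee_pos'],np.round(s['joint_positions'],3),R.from_quat(s['tool_rot']).as_matrix().round(3))
f,W=cloud('wrist');f2,V=cloud('scene')
for P in (W.reshape(-1,3),V.reshape(-1,3)):
  for c,z in (((656,116.4),(93,102)),((656,116.4),(104,112)),((480,-333),(96,106)),((653,32),(50,60))):
    m=(np.hypot(P[:,0]-c[0],P[:,1]-c[1])<38)&(P[:,2]>z[0])&(P[:,2]<z[1])
    if m.sum()>9: print(m.sum(),cv2.minEnclosingCircle(P[m][:,:2].astype(np.float32)),np.median(P[m][:,2]),cv2.minAreaRect(P[m][:,:2].astype(np.float32)))
cv2.imwrite('pics/s2.png',np.hstack([f2,f])[:, :])
"
```

```text
[655.64613296 115.48418793 133.4909564 ] [ 0.056  0.399  1.499 -0.     1.246  1.508] [[ 0.993  0.119 -0.002]
 [ 0.119 -0.993 -0.   ]
 [-0.002  0.    -1.   ]]
4278 ((656.9447021484375, 116.18350219726562), 30.626495361328125) 97.012146095854 ((657.2833251953125, 115.91896057128906), (44.38138961791992, 46.05921173095703), 6.937360763549805)
1231 ((664.2379150390625, 116.82148742675781), 11.209174156188965) 107.15309347714668 ((664.3031616210938, 116.6887435913086), (21.78989028930664, 21.61958122253418), 16.526935577392578)
2963 ((653.0022583007812, 32.184356689453125), 23.29474449157715) 55.04735596798366 ((654.204345703125, 32.10870361328125), (44.569400787353516, 44.02387237548828), 58.25196838378906)
491 ((658.1929931640625, 117.29547119140625), 30.3933048248291) 96.7658095826364 ((657.5185546875, 116.69657135009766), (47.12240219116211, 46.145484924316406), 6.932670593261719)
132 ((665.6181640625, 117.98356628417969), 11.518421173095703) 106.9141057123789 ((666.2268676757812, 118.11708068847656), (21.137659072875977, 20.89535140991211), 25.01531219482422)
340 ((481.0174865722656, -332.65380859375), 31.765439987182617) 99.1723872679816 ((481.9804382324219, -332.68994140625), (60.3747673034668, 59.102867126464844), 0.6497556567192078)
427 ((654.6600341796875, 33.31056213378906), 23.43522071838379) 54.70877059877682 ((654.8855590820312, 33.233802795410156), (44.52888488769531, 44.528812408447266), 61.50088882446289)
```

Call:
apply_moves([
  [0,0,20,0,0,0,0.25],
  [0,0,45,0,0,0,0.25],
  [0,0,62,0,0,0,0.25],
  [0,0,67.8,0,0,0,0.25],
  [0,0,67.8,0,0,0,0.65],
  [0,0,67.8,0,0,0,0.65],
  [0,0,67.8,0,0,0,0.65],
  [0,0,67.8,0,0,0,0.65],
], newtons=20)

```text
time_s: 13.65
ee_pos: [657.7, 116.3, 68.3]
tool_rot: [0.998, 0.06, 0.002, 0.0]
force: [-0.3, -2.2, 1.9]
finger_gap: 46.4
grasp_force: 2.1
```

Call:
apply_moves([
  [0,0,0,0,0,0,0.65],
  [0,0,0,0,0,0,0.65],
  [0,0,0,0,0,0,0.65],
])

```text
time_s: 13.9
ee_pos: [657.7, 116.3, 68.3]
tool_rot: [0.998, 0.06, 0.002, 0.0]
force: [-0.5, -1.6, 7.4]
finger_gap: 45.9
grasp_force: 20.0
```

Call:
apply_moves([
  [0,0,-15,0,0,0,0.65],
  [0,0,-45,0,0,0,0.65],
  [0,0,-80,0,0,0,0.65],
  [-8,10,-110,0,0,0,0.65],
  [-25,34,-120,0,0,0,0.65],
  [-46,62,-120,0,0,0,0.65],
  [-67,90,-120,0,0,0,0.65],
  [-88,118,-120,0,0,0,0.65],
])

```text
time_s: 14.57
ee_pos: [581.7, -12.2, 186.8]
tool_rot: [0.998, 0.06, 0.0, 0.0]
force: [0.7, -0.8, -3.0]
finger_gap: 45.7
grasp_force: 20.0
```

Call:
apply_moves([
  [-21,28,0,0,0,0,0.65],
  [-42,56,0,0,0,0,0.65],
  [-63,84,0,0,0,0,0.65],
  [-84,112,0,0,0,0,0.65],
  [-105,141,0,0,0,0,0.65],
  [-126,169,0,0,0,0,0.65],
  [-147,198,0,0,0,0,0.65],
  [-168,226,0,0,0,0,0.65],
])

```text
time_s: 15.23
ee_pos: [441.7, -256.9, 186.6]
tool_rot: [0.998, 0.06, -0.0, -0.0]
force: [0.1, -0.6, -3.2]
finger_gap: 45.7
grasp_force: 20.0
```

Call:
apply_moves([
  [-21,28,0,0,0,0,0.65],
  [-40,54,0,0,0,0,0.65],
  [-53,72,0,0,0,0,0.65],
  [-57.8,78.8,0,0,0,0,0.65],
  [-57.8,78.8,0,0,0,0,0.65],
  [-57.8,78.8,20,0,0,0,0.65],
  [-57.8,78.8,50,0,0,0,0.65],
  [-57.8,78.8,80,0,0,0,0.65],
])

```text
time_s: 15.9
ee_pos: [396.6, -340.5, 106.6]
tool_rot: [0.998, 0.06, 0.001, 0.001]
force: [0.4, -0.3, -3.3]
finger_gap: 46.1
grasp_force: 20.0
```

Call:
apply_moves([
  [0,0,20,0,0,0,0.65],
  [0,0,30,0,0,0,0.65],
  [0,0,35,0,0,0,0.65],
  [0,0,37,0,0,0,0.65],
  [0,0,37,0,0,0,0.65],
  [0,0,37,0,0,0,0.65],
])

```text
time_s: 16.4
ee_pos: [396.2, -341.7, 70.6]
tool_rot: [0.998, 0.06, 0.001, 0.001]
force: [-0.2, 0.1, -2.1]
finger_gap: 45.9
grasp_force: 20.0
```

Call:
apply_moves([
  [0,0,2,0,0,0,0.65],
  [0,0,3.2,0,0,0,0.65],
  [0,0,3.8,0,0,0,0.65],
  [0,0,3.8,0,0,0,0.65],
  [0,0,3.8,0,0,0,0.3],
  [0,0,3.8,0,0,0,0.3],
  [0,0,3.8,0,0,0,0.3],
  [0,0,3.8,0,0,0,0.3],
])

```text
time_s: 17.07
ee_pos: [395.2, -341.2, 65.4]
tool_rot: [0.998, 0.06, 0.0, 0.0]
force: [-0.0, -0.1, 0.1]
finger_gap: 59.4
grasp_force: 0.0
```

Call:
apply_moves([
  [0,0,0,0,0,0,0.3],
  [0,0,-25,0,0,0,0.3],
  [0,0,-60,0,0,0,0.3],
  [0,0,-95,0,0,0,0.3],
  [0,0,-120,0,0,0,0.3],
  [0,0,-120,0,0,0,0.3],
])

```text
time_s: 17.57
ee_pos: [397.7, -343.9, 191.9]
tool_rot: [0.998, 0.06, 0.003, 0.004]
force: [0.6, -0.6, 0.6]
finger_gap: 60.8
grasp_force: 0.0
```

```bash
python3 -c "
from h import *
s=ctrl.read_state();print(s['ee_pos'],np.round(s['joint_positions'],3))
f2,V=cloud('side');P=V.reshape(-1,3)
for c,z in (((395,-341),(88,99)),((480,-333),(92,106)),((565,-326),(105,120)),((653,32),(50,60))):
    m=(np.hypot(P[:,0]-c[0],P[:,1]-c[1])<38)&(P[:,2]>z[0])&(P[:,2]<z[1])
    if m.sum()>9: print(m.sum(),cv2.minEnclosingCircle(P[m][:,:2].astype(np.float32)),np.median(P[m][:,2]))
cv2.imwrite('pics/s3.png',f2)
"
```

```text
[ 397.69261574 -343.85508389  191.92054774] [-0.863  0.008  1.838  0.     1.285  0.588]
618 ((393.4483642578125, -342.29217529296875), 30.919475555419922) 95.97077718529931
125 ((479.70550537109375, -318.87445068359375), 24.566490173339844) 100.21251214334745
192 ((564.0796508789062, -326.2952880859375), 14.671699523925781) 113.74427253749474
39 ((641.09130859375, 26.03209686279297), 17.19419288635254) 54.97618873480667
```

View pics/s3.png

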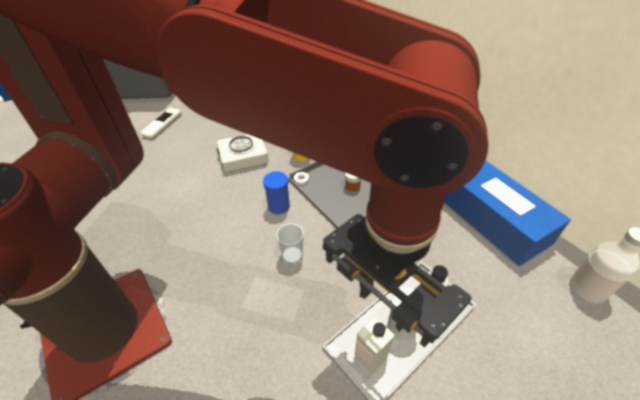

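The picture shows the cartridge at (372,345) with the canister and bottle behind it on the tray. The jar is still in the caddy at (352,183).

Call:
apply_moves([
  [12,-13,0,0,0,0,0.2],
  [35,-39,0,0,0,0,0.2],
  [58,-65,0,0,0,0,0.2],
  [81,-91,0,0,0,0,0.2],
  [104,-118,0,0,0,0,0.2],
  [127,-144,0,0,0,0,0.2],
  [150,-170,0,0,0,0,0.2],
  [173,-196,0,0,0,0,0.2],
])

```text
time_s: 18.28
ee_pos: [543.2, -123.8, 183.3]
tool_rot: [0.998, 0.06, -0.001, -0.001]
force: [0.4, -0.4, -0.2]
finger_gap: 69.6
grasp_force: 0.0
```

Call:
apply_moves([
  [23,-26,0,0,0,0,0.2],
  [46,-52,0,0,0,0,0.2],
  [69,-78,0,0,0,0,0.2],
  [92,-104,0,0,0,0,0.2],
  [110,-124,0,0,0,0,0.2],
  [122,-138,0,0,0,0,0.2],
  [127.7,-143.7,30,0,0,0,0.2],
  [127.7,-143.7,60,0,0,0,0.2],
])

```text
time_s: 18.95
ee_pos: [655.0, 34.4, 125.0]
tool_rot: [0.998, 0.061, 0.002, -0.0]
force: [-0.1, -0.5, -0.3]
finger_gap: 69.5
grasp_force: 0.0
```

Call:
apply_moves([
  [0,0,20,0,0,0,0.2],
  [0,0,20,0,0,0,0.2],
  [0,0,20,0,0,0,0.2],
])

```text
time_s: 19.2
ee_pos: [650.9, 32.4, 102.1]
tool_rot: [0.998, 0.06, -0.003, -0.0]
force: [-0.2, -0.4, 0.7]
finger_gap: 69.3
grasp_force: 0.0
```

```bash
python3 -c "
from h import *
s=ctrl.read_state();print(s['ee_pos'],np.round(s['joint_positions'],3))
for cam in ('wrist','scene'):
  f2,V=cloud(cam);P=V.reshape(-1,3)
  cv2.imwrite('pics/s4%s.png'%cam,f2)
  for c,z in (((395,-341),(88,99)),((480,-333),(92,106)),((565,-326),(105,120)),((653,32),(50,60)),((471.5,323),(55,61))):
    m=(np.hypot(P[:,0]-c[0],P[:,1]-c[1])<38)&(P[:,2]>z[0])&(P[:,2]<z[1])
    if m.sum()>9: print(cam,c,m.sum(),cv2.minEnclosingCircle(P[m][:,:2].astype(np.float32)),np.median(P[m][:,2]))
"
```

```text
[650.86636472  32.37005597 102.12174453] [-0.071  0.404  1.555 -0.     1.189  1.38 ]
wrist (653, 32) 4131 ((653.36865234375, 31.612382888793945), 22.98615264892578) 55.071800044574445
scene (395, -341) 186 ((397.9949951171875, -340.116455078125), 30.603979110717773) 94.59617842868448
scene (480, -333) 384 ((481.7242126464844, -332.0771484375), 31.107362747192383) 99.0286368247092
scene (565, -326) 119 ((565.1464233398438, -325.9979553222656), 15.192778587341309) 112.75805761781646
scene (653, 32) 435 ((655.5436401367188, 32.765625), 23.344646453857422) 54.77763861999995
scene (471.5, 323) 257 ((472.5714416503906, 323.4584655761719), 36.77772903442383) 57.431319758175846
```

Call:
apply_moves([
  [0,0,20,0,0,0,0.2],
  [0,0,45,0,0,0,0.2],
  [0,0,62,0,0,0,0.2],
  [0,0,67,0,0,0,0.2],
  [0,0,67,0,0,0,0.2],
  [0,0,67,0,0,0,0.65],
  [0,0,67,0,0,0,0.65],
  [0,0,67,0,0,0,0.65],
], newtons=15)

```text
time_s: 19.97
ee_pos: [654.7, 32.0, 40.5]
tool_rot: [0.998, 0.06, 0.002, 0.0]
force: [-0.4, -0.7, -0.4]
finger_gap: 56.8
grasp_force: 0.0
```

Call:
apply_moves([
  [0,0,0,0,0,0,0.65],
  [0,0,0,0,0,0,0.65],
  [0,0,0,0,0,0,0.65],
  [0,0,0,0,0,0,0.65],
], newtons=15)

```text
time_s: 20.3
ee_pos: [653.9, 32.1, 39.4]
tool_rot: [0.998, 0.06, 0.001, 0.0]
force: [-1.1, 0.4, 6.0]
finger_gap: 45.5
grasp_force: 15.0
```

Call:
apply_moves([
  [0,0,-15,0,0,0,0.65],
  [0,0,-45,0,0,0,0.65],
  [0,0,-80,0,0,0,0.65],
  [-3,-8,-112,0,0,0,0.65],
  [-12,-26,-130,0,0,0,0.65],
  [-26,-56,-130,0,0,0,0.65],
  [-40,-87,-130,0,0,0,0.65],
  [-55,-118,-130,0,0,0,0.65],
])

```text
time_s: 20.97
ee_pos: [583.8, 143.5, 169.6]
tool_rot: [0.998, 0.059, 0.001, -0.0]
force: [1.0, 0.6, -0.5]
finger_gap: 46.0
grasp_force: 15.0
```

Call:
apply_moves([
  [-15,-31,0,0,0,0,0.65],
  [-29,-62,0,0,0,0,0.65],
  [-44,-93,0,0,0,0,0.65],
  [-59,-124,0,0,0,0,0.65],
  [-74,-157,0,0,0,0,0.65],
  [-85,-181,0,0,0,0,0.65],
  [-90.3,-192.4,0,0,0,0,0.65],
  [-90.3,-192.4,15,0,0,0,0.65],
])

```text
time_s: 21.63
ee_pos: [471.9, 326.3, 156.8]
tool_rot: [0.998, 0.062, 0.003, -0.001]
force: [-0.0, -0.1, -0.7]
finger_gap: 45.4
grasp_force: 15.0
```

Call:
apply_moves([
  [0,0,20,0,0,0,0.65],
  [0,0,40,0,0,0,0.65],
  [0,0,50,0,0,0,0.65],
  [0,0,50,0,0,0,0.65],
  [0,0,50,0,0,0,0.65],
  [0,0,50,0,0,0,0.65],
])

```text
time_s: 22.13
ee_pos: [472.7, 323.1, 104.5]
tool_rot: [0.998, 0.06, 0.001, -0.0]
force: [-0.2, 1.1, -0.9]
finger_gap: 45.5
grasp_force: 15.0
```

```bash
python3 -c "
from h import *
s=ctrl.read_state();print(s['ee_pos'],np.round(s['joint_positions'],3))
for cam in ('wrist','scene'):
  f2,V=cloud(cam);P=V.reshape(-1,3)
  cv2.imwrite('pics/s5%s.png'%cam,f2)
  for c,z in (((471.5,323),(55,61)),((471.5,323),(106,118))):
    m=(np.hypot(P[:,0]-c[0],P[:,1]-c[1])<40)&(P[:,2]>z[0])&(P[:,2]<z[1])
    if m.sum()>9: print(cam,c,m.sum(),cv2.minEnclosingCircle(P[m][:,:2].astype(np.float32)),np.median(P[m][:,2]))
"
```

```text
[472.71260275 323.08765803 104.51319952] [ 0.462  0.223  1.779 -0.     1.138  1.913]
wrist (471.5, 323) 1224 ((473.0233459472656, 323.0574645996094), 35.56562805175781) 57.85730403167132
wrist (471.5, 323) 1248 ((482.837158203125, 324.1532287597656), 31.80664825439453) 112.32747237568353
scene (471.5, 323) 196 ((474.0135803222656, 324.6170654296875), 36.21372985839844) 57.294731562680795
scene (471.5, 323) 224 ((474.4259033203125, 323.8403015136719), 33.552391052246094) 111.88365106063435
```

Call:
apply_moves([
  [0,0,8,0,0,0,0.65],
  [0,0,14,0,0,0,0.65],
  [0,0,17,0,0,0,0.65],
  [0,0,19,0,0,0,0.65],
  [0,0,20,0,0,0,0.65],
  [0,0,20,0,0,0,0.65],
])

```text
time_s: 22.73
ee_pos: [471.6, 322.8, 84.5]
tool_rot: [0.998, 0.06, -0.0, 0.0]
force: [-4.9, -3.6, 11.1]
finger_gap: 45.3
grasp_force: 15.0
```

Call:
apply_moves([
  [0,0,-0.5,0,0,0,0.65],
  [0,0,-0.5,0,0,0,0.65],
  [0,0,-0.5,0,0,0,0.3],
  [0,0,-0.5,0,0,0,0.3],
  [0,0,-0.5,0,0,0,0.3],
  [0,0,-0.5,0,0,0,0.3],
  [0,0,-0.5,0,0,0,0.3],
])

```text
time_s: 23.32
ee_pos: [471.6, 323.0, 83.5]
tool_rot: [0.998, 0.06, -0.0, 0.0]
force: [-0.3, 0.6, -0.2]
finger_gap: 60.0
grasp_force: 0.0
```

Call:
apply_moves([
  [0,0,-25,0,0,0,0.3],
  [0,0,-55,0,0,0,0.3],
  [0,0,-80,0,0,0,0.3],
  [0,0,-80,0,0,0,0.3],
  [0,0,-80,0,0,0,0.3],
])

```text
time_s: 23.73
ee_pos: [473.1, 323.7, 165.9]
tool_rot: [0.998, 0.06, 0.002, -0.001]
force: [-0.7, 0.5, -0.6]
finger_gap: 60.9
grasp_force: 0.0
```

```bash
python3 -c "
from h import *
s=ctrl.read_state();print(s['ee_pos'],np.round(s['joint_positions'],3))
for cam in ('wrist','scene','side'):
  f2,V=cloud(cam);P=V.reshape(-1,3)
  cv2.imwrite('pics/s6%s.png'%cam,f2)
  for c,z in (((471.5,323),(55,61)),((471.5,323),(96,105)),((395,-341),(88,99)),((480,-333),(92,106)),((565,-326),(105,120))):
    m=(np.hypot(P[:,0]-c[0],P[:,1]-c[1])<40)&(P[:,2]>z[0])&(P[:,2]<z[1])
    if m.sum()>9: print(cam,c,m.sum(),cv2.minEnclosingCircle(P[m][:,:2].astype(np.float32)),np.median(P[m][:,2]),P[m][:,2].std())
"
```

```text
[473.06078365 323.69433153 165.85103445] [0.463 0.152 1.736 0.    1.25  1.913]
wrist (471.5, 323) 1060 ((471.23809814453125, 323.0733337402344), 35.83856201171875) 57.946339197702855 0.9019850267455889
wrist (471.5, 323) 3445 ((470.22772216796875, 322.5469665527344), 22.976903915405273) 100.11515936245175 0.7019131192249678
scene (471.5, 323) 250 ((473.89422607421875, 323.884765625), 35.724727630615234) 57.60749940341992 1.2621417924469807
scene (471.5, 323) 418 ((472.6527099609375, 323.4194030761719), 23.54688262939453) 100.00454526490265 1.0336867047672262
scene (395, -341) 179 ((396.7467041015625, -339.20074462890625), 30.849578857421875) 94.49647430005274 2.319611650525407
scene (480, -333) 380 ((481.4369201660156, -332.20111083984375), 31.738752365112305) 99.07621814892192 1.9036679884453709
scene (565, -326) 118 ((564.433349609375, -324.05316162109375), 17.04198455810547) 112.87254778487721 2.511374584985563
side (471.5, 323) 98 ((470.48504638671875, 321.3656005859375), 37.14077377319336) 57.83774730905225 1.5140192150045408
side (471.5, 323) 137 ((469.4998779296875, 323.3674011230469), 23.43053436279297) 100.5060431287933 1.3327169353369992
side (395, -341) 618 ((394.2665710449219, -342.332275390625), 30.229076385498047) 96.05068298411868 1.9037364764008238
side (480, -333) 933 ((479.57061767578125, -334.423583984375), 31.140981674194336) 100.00864945265096 1.7089049432730647
side (565, -326) 193 ((564.0480346679688, -327.33984375), 14.686951637268066) 113.90386657204897 2.3607541741322846
```

View pics/s6scene.png

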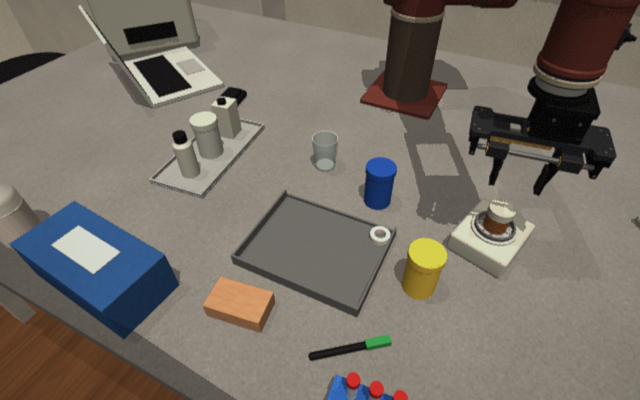

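The picture shows the jar upright in the mixer cup at (500,215), and the bottle, canister and cartridge on the tray at (186,157), (206,135) and (227,117). Next I return the three, starting with the cartridge.

Call:
apply_moves([
  [-4,17,-21,0,0,0,0.3],
  [-12,51,-21,0,0,0,0.3],
  [-20,85,-21,0,0,0,0.3],
  [-28,119,-21,0,0,0,0.3],
  [-36,153,-21,0,0,0,0.3],
  [-45,187,-21,0,0,0,0.3],
  [-53,221,-21,0,0,0,0.3],
  [-61,255,-21,0,0,0,0.3],
])

```text
time_s: 24.55
ee_pos: [440.1, 61.2, 183.2]
tool_rot: [0.998, 0.06, -0.001, -0.0]
force: [1.0, -1.0, 0.6]
finger_gap: 60.8
grasp_force: 0.0
```

Call:
apply_moves([
  [-8,34,0,0,0,0,0.3],
  [-16,68,0,0,0,0,0.3],
  [-24,102,0,0,0,0,0.3],
  [-32,136,0,0,0,0,0.3],
  [-41,170,0,0,0,0,0.3],
  [-49,204,0,0,0,0,0.3],
  [-57,238,0,0,0,0,0.3],
  [-65,272,0,0,0,0,0.3],
])

```text
time_s: 25.22
ee_pos: [408.3, -216.4, 183.3]
tool_rot: [0.998, 0.06, -0.001, -0.001]
force: [0.7, 0.1, 0.3]
finger_gap: 60.4
grasp_force: 0.0
```

Call:
apply_moves([
  [-8,34,0,0,0,0,0.3],
  [-16,68,0,0,0,0,0.3],
  [-24,100,0,0,0,0,0.3],
  [-28,117,0,0,0,0,0.3],
  [-29.3,123.1,0,0,0,0,0.3],
  [-29.3,123.1,0,0,0,0,0.3],
  [-29.3,123.1,20,0,0,0,0.3],
  [-29.3,123.1,30,0,0,0,0.3],
])

```text
time_s: 25.88
ee_pos: [394.9, -339.2, 152.8]
tool_rot: [0.998, 0.06, -0.001, -0.001]
force: [-0.1, 0.1, 0.5]
finger_gap: 60.9
grasp_force: 0.0
```

Call:
apply_moves([
  [0,0,0,0,0,0,0.25],
  [0,0,0,0,0,0,0.25],
  [0,0,0,0,0,0,0.25],
])

```text
time_s: 26.13
ee_pos: [395.6, -340.3, 155.1]
tool_rot: [0.998, 0.06, 0.0, -0.0]
force: [-0.5, 0.4, -0.0]
finger_gap: 64.6
grasp_force: 0.0
```

```bash
python3 -c "
from h import *
s=ctrl.read_state();print(s['ee_pos'],np.round(s['joint_positions'],3))
for cam in ('wrist',):
  f2,V=cloud(cam);P=V.reshape(-1,3)
  cv2.imwrite('pics/s7%s.png'%cam,f2)
  for c,z in (((395,-341),(88,99)),((395,-341),(103,110)),((480,-333),(92,106)),((565,-326),(105,120))):
    m=(np.hypot(P[:,0]-c[0],P[:,1]-c[1])<40)&(P[:,2]>z[0])&(P[:,2]<z[1])
    if m.sum()>9: print(cam,c,m.sum(),cv2.minEnclosingCircle(P[m][:,:2].astype(np.float32)),np.median(P[m][:,2]),P[m][:,2].std(),cv2.minAreaRect(P[m][:,:2].astype(np.float32))[2])
"
```

```text
[ 395.58012284 -340.32159341  155.0546163 ] [-0.862  0.045  1.872  0.     1.224  0.588]
wrist (395, -341) 3672 ((394.9288635253906, -342.1123046875), 30.727174758911133) 95.94530450363138 1.237078346660928 7.280420780181885
wrist (395, -341) 992 ((402.3113098144531, -341.3645324707031), 11.11633586883545) 106.10622700492259 0.7019297374498588 7.14973258972168
wrist (480, -333) 9328 ((479.7948303222656, -334.811279296875), 30.988008499145508) 100.07343612295817 0.7099982489454373 11.511220932006836
```

Call:
apply_moves([
  [0,0,20,0,0,0,0.25],
  [0,0,50,0,0,0,0.25],
  [0,0,76,0,0,0,0.25],
  [0,0,88,0,0,0,0.25],
  [0,0,89.5,0,0,0,0.25],
  [0,0,89.5,0,0,0,0.65],
  [0,0,89.5,0,0,0,0.65],
  [0,0,89.5,0,0,0,0.65],
], newtons=20)

```text
time_s: 26.85
ee_pos: [396.4, -342.2, 67.3]
tool_rot: [0.998, 0.06, 0.001, 0.001]
force: [-1.5, 0.2, 1.0]
finger_gap: 52.5
grasp_force: 0.0
```

Call:
apply_moves([
  [0,0,0,0,0,0,0.65],
  [0,0,0,0,0,0,0.65],
  [0,0,0,0,0,0,0.65],
  [0,0,0,0,0,0,0.65],
])

```text
time_s: 27.18
ee_pos: [396.1, -342.0, 67.0]
tool_rot: [0.998, 0.06, 0.001, 0.001]
force: [0.4, 1.2, 6.1]
finger_gap: 45.8
grasp_force: 20.0
```

Call:
apply_moves([
  [0,0,-15,0,0,0,0.65],
  [0,0,-45,0,0,0,0.65],
  [0,0,-80,0,0,0,0.65],
  [0,0,-110,0,0,0,0.65],
  [8,-10,-121,0,0,0,0.65],
  [25,-34,-121,0,0,0,0.65],
  [46,-62,-121,0,0,0,0.65],
  [67,-90,-121,0,0,0,0.65],
])

```text
time_s: 27.85
ee_pos: [451.0, -242.0, 185.6]
tool_rot: [0.998, 0.059, -0.0, -0.0]
force: [0.8, -0.0, -3.2]
finger_gap: 45.6
grasp_force: 20.0
```

Call:
apply_moves([
  [21,-28,0,0,0,0,0.65],
  [42,-56,0,0,0,0,0.65],
  [63,-84,0,0,0,0,0.65],
  [84,-112,0,0,0,0,0.65],
  [105,-141,0,0,0,0,0.65],
  [126,-169,0,0,0,0,0.65],
  [147,-198,0,0,0,0,0.65],
  [168,-226,0,0,0,0,0.65],
])

```text
time_s: 28.52
ee_pos: [590.4, 3.6, 184.8]
tool_rot: [0.998, 0.06, -0.001, -0.0]
force: [1.0, 0.5, -3.2]
finger_gap: 46.1
grasp_force: 20.0
```

Call:
apply_moves([
  [21,-28,0,0,0,0,0.65],
  [42,-56,0,0,0,0,0.65],
  [60,-81,0,0,0,0,0.65],
  [74,-100,0,0,0,0,0.65],
  [79.5,-107.4,0,0,0,0,0.65],
  [79.5,-107.4,20,0,0,0,0.65],
  [79.5,-107.4,50,0,0,0,0.65],
  [79.5,-107.4,80,0,0,0,0.65],
])

```text
time_s: 29.18
ee_pos: [656.9, 117.5, 105.5]
tool_rot: [0.998, 0.06, 0.001, 0.0]
force: [-1.0, -0.3, -2.9]
finger_gap: 45.9
grasp_force: 20.0
```

Call:
apply_moves([
  [0,0,20,0,0,0,0.65],
  [0,0,30,0,0,0,0.65],
  [0,0,33,0,0,0,0.65],
  [0,0,34,0,0,0,0.65],
  [0,0,34,0,0,0,0.65],
  [0,0,34,0,0,0,0.65],
])

```text
time_s: 29.68
ee_pos: [658.4, 117.0, 74.4]
tool_rot: [0.998, 0.06, 0.002, 0.0]
force: [0.4, 0.6, -2.4]
finger_gap: 46.4
grasp_force: 20.0
```

Call:
apply_moves([
  [0,0,3,0,0,0,0.65],
  [0,0,5,0,0,0,0.65],
  [0,0,6,0,0,0,0.65],
  [0,0,6.3,0,0,0,0.65],
  [0,0,6.3,0,0,0,0.65],
  [0,0,6.3,0,0,0,0.65],
])

```text
time_s: 30.18
ee_pos: [657.8, 117.1, 68.0]
tool_rot: [0.998, 0.06, 0.001, -0.0]
force: [-1.9, 0.3, 4.5]
finger_gap: 46.0
grasp_force: 20.0
```

Call:
apply_moves([
  [0,0,0,0,0,0,0.3],
  [0,0,0,0,0,0,0.3],
  [0,0,0,0,0,0,0.3],
  [0,0,-15,0,0,0,0.3],
  [0,0,-45,0,0,0,0.3],
  [0,0,-80,0,0,0,0.3],
  [0,0,-112,0,0,0,0.3],
  [-8,15,-125,0,0,0,0.1],
])

```text
time_s: 30.85
ee_pos: [653.9, 103.3, 198.3]
tool_rot: [0.998, 0.061, 0.005, -0.001]
force: [0.4, -0.6, 1.1]
finger_gap: 63.2
grasp_force: 0.0
```

Call:
apply_moves([
  [-16,30,0,0,0,0,0.1],
  [-33,61,0,0,0,0.03,0.1],
  [-50,92,0,0,0,0.06,0.1],
  [-66,123,0,0,0,0.09,0.1],
  [-83,154,0,0,0,0.12,0.1],
  [-100,185,0,0,0,0.12,0.1],
  [-116,216,0,0,0,0.12,0.1],
  [-133,247,0,0,0,0.12,0.1],
])

```text
time_s: 31.52
ee_pos: [547.7, -161.6, 192.3]
tool_rot: [1.0, -0.0, 0.001, 0.0]
force: [0.1, -0.0, 0.6]
finger_gap: 78.3
grasp_force: 0.0
```

Call:
apply_moves([
  [-13,33,0,0,0,0,0],
  [-26,66,0,0,0,0,0],
  [-39,99,0,0,0,0,0],
  [-52,132,0,0,0,0,0],
  [-63,160,0,0,0,0,0],
  [-68.3,174,0,0,0,0,0],
  [-68.3,174,0,0,0,0,0],
  [-68.3,174,25,0,0,0,0],
])

```text
time_s: 32.18
ee_pos: [482.6, -336.8, 171.9]
tool_rot: [1.0, -0.001, 0.004, 0.003]
force: [0.5, -1.5, 1.1]
finger_gap: 87.2
grasp_force: 0.0
```

Call:
apply_moves([
  [0,0,25,0,0,0,0],
  [0,0,55,0,0,0,0],
  [0,0,76,0,0,0,0],
  [0,0,84,0,0,0,0],
  [0,0,84,0,0,0,0],
  [0,0,84,0,0,0,0.5],
  [0,0,84,0,0,0,0.5],
  [0,0,84,0,0,0,0.5],
], newtons=20)

```text
time_s: 32.85
ee_pos: [481.2, -334.8, 84.2]
tool_rot: [1.0, 0.0, 0.001, 0.001]
force: [0.0, 0.2, 0.2]
finger_gap: 74.3
grasp_force: 0.0
```

Call:
apply_moves([
  [0,0,0,0,0,0,0.5],
  [0,0,0,0,0,0,0.5],
  [0,0,0,0,0,0,0.5],
  [0,0,0,0,0,0,0.5],
])

```text
time_s: 33.18
ee_pos: [480.5, -334.6, 83.2]
tool_rot: [1.0, -0.0, 0.001, 0.001]
force: [-0.1, 0.1, 5.4]
finger_gap: 61.5
grasp_force: 20.0
```

Call:
apply_moves([
  [0,0,-15,0,0,0,0.5],
  [0,0,-45,0,0,0,0.5],
  [0,0,-80,0,0,0,0.5],
  [0,0,-105,0,0,0,0.5],
  [4,-15,-115,0,0,0,0.5],
  [12,-45,-115,0,0,0,0.5],
  [22,-80,-115,0,0,0,0.5],
  [32,-115,-115,0,0,0,0.5],
])

```text
time_s: 33.85
ee_pos: [511.3, -217.2, 195.9]
tool_rot: [1.0, -0.001, -0.001, -0.001]
force: [1.4, -0.8, -2.4]
finger_gap: 61.4
grasp_force: 20.0
```

Call:
apply_moves([
  [10,-35,0,0,0,0,0.5],
  [20,-70,0,0,0,0,0.5],
  [30,-105,0,0,0,0,0.5],
  [40,-140,0,0,0,0,0.5],
  [50,-175,0,0,0,0,0.5],
  [60,-210,0,0,0,0,0.5],
  [68,-240,0,0,0,0,0.5],
  [72,-255.5,0,0,0,0,0.5],
])

```text
time_s: 34.52
ee_pos: [583.2, 40.9, 195.4]
tool_rot: [1.0, 0.001, -0.001, -0.001]
force: [0.2, -0.8, -2.7]
finger_gap: 61.6
grasp_force: 20.0
```

Call:
apply_moves([
  [0,0,0,0,0,0,0.5],
  [0,0,20,0,0,0,0.5],
  [0,0,50,0,0,0,0.5],
  [0,0,80,0,0,0,0.5],
  [0,0,98,0,0,0,0.5],
  [0,0,105,0,0,0,0.5],
  [0,0,107,0,0,0,0.5],
  [0,0,107,0,0,0,0.5],
])

```text
time_s: 35.18
ee_pos: [583.6, 36.2, 89.7]
tool_rot: [1.0, -0.0, -0.0, 0.0]
force: [-0.5, -0.2, -1.2]
finger_gap: 61.5
grasp_force: 20.0
```

Call:
apply_moves([
  [0,0,2,0,0,0,0.5],
  [0,0,4,0,0,0,0.5],
  [0,0,5.5,0,0,0,0.5],
  [0,0,5.5,0,0,0,0.5],
  [0,0,5.5,0,0,0,0.5],
])

```text
time_s: 35.6
ee_pos: [584.2, 36.5, 84.9]
tool_rot: [1.0, -0.0, 0.0, 0.0]
force: [-0.8, -0.0, -1.7]
finger_gap: 61.4
grasp_force: 20.0
```

Call:
apply_moves([
  [0,0,0.8,0,0,0,0.5],
  [0,0,0.8,0,0,0,0.15],
  [0,0,0.8,0,0,0,0.15],
  [0,0,0.8,0,0,0,0.15],
  [0,0,0.8,0,0,0,0.15],
  [0,0,-15,0,0,0,0.15],
  [0,0,-45,0,0,0,0.15],
  [0,0,-80,0,0,0,0.15],
])

```text
time_s: 36.27
ee_pos: [581.9, 36.6, 162.7]
tool_rot: [1.0, -0.0, -0.003, -0.0]
force: [1.2, -0.4, -0.1]
finger_gap: 74.1
grasp_force: 0.0
```

Call:
apply_moves([
  [-1,15,-25,0,0,0,0.25],
  [-2,45,-25,0,0,0,0.25],
  [-4,80,-25,0,0,0,0.25],
  [-6,115,-25,0,0,0,0.25],
  [-8,150,-25,0,0,0,0.25],
  [-10,185,-25,0,0,0,0.25],
  [-12,220,-25,0,0,0,0.25],
  [-14,255,-25,0,0,0,0.25],
])

```text
time_s: 36.93
ee_pos: [569.6, -220.2, 189.6]
tool_rot: [1.0, -0.0, 0.0, 0.0]
force: [1.0, 0.3, -0.4]
finger_gap: 65.5
grasp_force: 0.0
```

Call:
apply_moves([
  [-1,35,0,0,0,0,0.25],
  [-3,70,0,0,0,0,0.25],
  [-4,95,0,0,0,0,0.25],
  [-5,107,0,0,0,0,0.25],
  [-5,107,0,0,0,0,0.25],
  [-5,107,25,0,0,0,0.25],
  [-5,107,40,0,0,0,0.25],
  [-5,107,40,0,0,0,0.25],
])

```text
time_s: 37.6
ee_pos: [563.1, -322.1, 145.2]
tool_rot: [1.0, 0.0, -0.003, -0.002]
force: [-1.0, 0.1, -1.7]
finger_gap: 65.0
grasp_force: 0.0
```

```bash
python3 -c "
from h import *
s=ctrl.read_state();print(s['ee_pos'],np.round(s['joint_positions'],3))
for cam in ('wrist','scene'):
  f2,V=cloud(cam);P=V.reshape(-1,3)
  cv2.imwrite('pics/s8%s.png'%cam,f2)
  for c,z in (((565,-326),(107,120)),((656,116.4),(93,102)),((656,116.4),(104,112)),((584,36),(96,106)),((471.5,323),(96,105))):
    m=(np.hypot(P[:,0]-c[0],P[:,1]-c[1])<40)&(P[:,2]>z[0])&(P[:,2]<z[1])
    if m.sum()>9: print(cam,c,m.sum(),cv2.minEnclosingCircle(P[m][:,:2].astype(np.float32)),np.median(P[m][:,2]))
"
```

```text
[ 563.06248142 -322.10786966  145.18600878] [-6.410e-01  3.530e-01  1.535e+00  1.000e-03  1.261e+00  9.280e-01]
wrist (565, -326) 1838 ((564.4068603515625, -327.1356506347656), 14.20551586151123) 114.07626096770434
scene (565, -326) 107 ((564.7796020507812, -325.1266784667969), 15.458938598632812) 113.02607870278086
scene (656, 116.4) 493 ((657.7853393554688, 117.99327850341797), 30.160120010375977) 96.71780867090337
scene (656, 116.4) 129 ((665.1473388671875, 119.68390655517578), 11.843902587890625) 106.79612345839087
scene (584, 36) 677 ((585.198486328125, 37.77082443237305), 32.165428161621094) 100.68735864032845
scene (471.5, 323) 423 ((472.6237487792969, 323.1617126464844), 23.941795349121094) 99.95168519152202
```

Call:
apply_moves([
  [0,0.5,20,0,0,0,0.25],
  [0,0.5,50,0,0,0,0.25],
  [0,0.5,74,0,0,0,0.25],
  [0,0.5,84.9,0,0,0,0.25],
  [0,0.5,84.9,0,0,0,0.25],
  [0,0.5,84.9,0,0,0,0.7],
  [0,0.5,84.9,0,0,0,0.7],
  [0,0.5,84.9,0,0,0,0.7],
], newtons=20)

```text
time_s: 38.37
ee_pos: [566.4, -327.0, 67.2]
tool_rot: [1.0, -0.0, 0.002, 0.001]
force: [0.4, -0.3, 0.4]
finger_gap: 52.7
grasp_force: 0.0
```

Call:
apply_moves([
  [0,0,0,0,0,0,0.7],
  [0,0,0,0,0,0,0.7],
  [0,0,0,0,0,0,0.7],
  [0,0,0,0,0,0,0.7],
  [0,0,0,0,0,0,0.7],
])

```text
time_s: 38.78
ee_pos: [565.7, -326.8, 66.2]
tool_rot: [1.0, -0.0, 0.001, 0.001]
force: [0.1, 0.0, 5.8]
finger_gap: 41.5
grasp_force: 20.0
```

Call:
apply_moves([
  [0,0,-15,0,0,0,0.7],
  [0,0,-45,0,0,0,0.7],
  [0,0,-80,0,0,0,0.7],
  [5,-15,-105,0,0,0,0.7],
  [13,-42,-110,0,0,0,0.7],
  [24,-77,-110,0,0,0,0.7],
  [35,-112,-110,0,0,0,0.7],
  [46,-147,-110,0,0,0,0.7],
])

```text
time_s: 39.45
ee_pos: [610.9, -177.8, 175.6]
tool_rot: [1.0, -0.001, 0.0, 0.0]
force: [0.7, -0.2, -1.9]
finger_gap: 41.5
grasp_force: 20.0
```

Call:
apply_moves([
  [11,-35,0,0,0,0,0.7],
  [22,-70,0,0,0,0,0.7],
  [33,-105,0,0,0,0,0.7],
  [41,-130,0,0,0,0,0.7],
  [44.5,-140,0,0,0,0,0.7],
  [44.5,-140,20,0,0,0,0.7],
  [44.5,-140,50,0,0,0,0.7],
  [44.5,-140,80,0,0,0,0.7],
])

```text
time_s: 40.12
ee_pos: [656.5, -39.3, 95.6]
tool_rot: [1.0, 0.0, 0.002, 0.001]
force: [0.2, 0.3, -1.1]
finger_gap: 41.4
grasp_force: 20.0
```

Call:
apply_moves([
  [0,0,15,0,0,0,0.7],
  [0,0,22,0,0,0,0.7],
  [0,0,25,0,0,0,0.7],
  [0,0,26,0,0,0,0.7],
  [0,0,26,0,0,0,0.7],
  [0,0,26,0,0,0,0.7],
])

```text
time_s: 40.62
ee_pos: [656.8, -39.4, 70.6]
tool_rot: [1.0, -0.0, 0.002, 0.0]
force: [-0.7, 0.2, -0.5]
finger_gap: 41.2
grasp_force: 20.0
```

Call:
apply_moves([
  [0,0,2,0,0,0,0.7],
  [0,0,3,0,0,0,0.7],
  [0,0,3.8,0,0,0,0.7],
  [0,0,3.8,0,0,0,0.7],
  [0,0,3.8,0,0,0,0.3],
  [0,0,3.8,0,0,0,0.3],
  [0,0,3.8,0,0,0,0.3],
  [0,0,3.8,0,0,0,0.3],
])

```text
time_s: 41.28
ee_pos: [655.3, -39.0, 64.6]
tool_rot: [1.0, -0.0, -0.0, -0.0]
force: [0.8, 0.6, 0.0]
finger_gap: 57.9
grasp_force: 0.0
```

Call:
apply_moves([
  [0,0,0,0,0,0,0.3],
  [0,0,-15,0,0,0,0.3],
  [0,0,-45,0,0,0,0.3],
  [0,0,-80,0,0,0,0.3],
  [0,0,-110,0,0,0,0.3],
  [0,0,-120,0,0,0,0.3],
  [0,0,-120,0,0,0,0.3],
  [0,0,-120,0,0,0,0.3],
])

```text
time_s: 41.95
ee_pos: [655.6, -39.1, 185.4]
tool_rot: [1.0, -0.0, 0.001, 0.0]
force: [0.3, 1.0, -1.3]
finger_gap: 60.7
grasp_force: 0.0
```

```bash
python3 -c "
from h import *
s=ctrl.read_state();print(s['ee_pos'],np.round(s['joint_positions'],3))
for cam in ('scene','wrist','side'):
  f2,V=cloud(cam);P=V.reshape(-1,3)
  cv2.imwrite('pics/s9%s.png'%cam,f2)
  for c,z in (((655,-39.5),(108,122)),((656,116.4),(93,102)),((584,36),(96,106)),((471.5,323),(96,105)),((399,-62),(70,95))):
    m=(np.hypot(P[:,0]-c[0],P[:,1]-c[1])<40)&(P[:,2]>z[0])&(P[:,2]<z[1])
    if m.sum()>9: print(cam,c,m.sum(),cv2.minEnclosingCircle(P[m][:,:2].astype(np.float32)),np.median(P[m][:,2]))
"
```

```text
[655.63866987 -39.09403579 185.40702855] [-0.18   0.329  1.487 -0.     1.325  1.392]
scene (655, -39.5) 177 ((656.6587524414062, -38.21525573730469), 14.310747146606445) 114.51188581434303
scene (656, 116.4) 491 ((657.7389526367188, 118.53491973876953), 30.371824264526367) 96.6363714528145
scene (584, 36) 682 ((585.6702270507812, 37.76039123535156), 31.974802017211914) 100.66761210072855
scene (471.5, 323) 418 ((472.4339904785156, 323.34295654296875), 23.787513732910156) 99.98861468673047
scene (399, -62) 110 ((399.2627868652344, -58.30104064941406), 29.855253219604492) 75.93785259881048
wrist (655, -39.5) 1305 ((655.3193359375, -39.20435333251953), 14.17577075958252) 115.04147836559031
wrist (656, 116.4) 2913 ((656.4403686523438, 115.91645812988281), 30.77161407470703) 96.9979830941569
wrist (584, 36) 451 ((584.3685302734375, 35.59264373779297), 30.64430809020996) 101.01745849866421
side (655, -39.5) 94 ((653.258056640625, -39.264347076416016), 14.42935848236084) 114.65356365156401
side (656, 116.4) 160 ((654.8009033203125, 116.59481811523438), 30.890443801879883) 96.94461334419469
side (584, 36) 351 ((582.868896484375, 36.89215850830078), 32.16391372680664) 101.12029432479596
side (471.5, 323) 138 ((468.69390869140625, 321.6174011230469), 24.158737182617188) 100.37401975727806
side (399, -62) 228 ((398.55126953125, -62.872249603271484), 30.836013793945312) 78.17121937920655
```

View pics/s9scene.png

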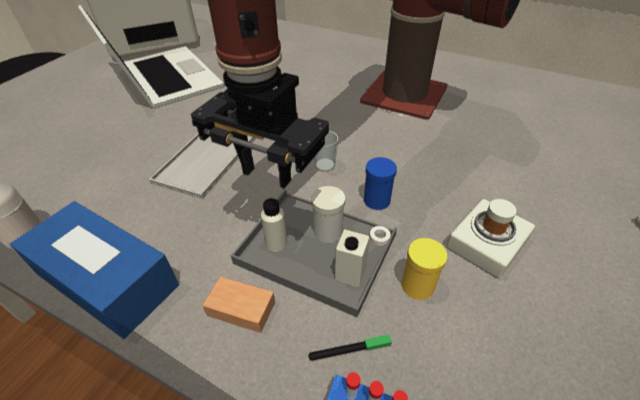

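The picture shows the bottle (272,225), canister (328,213) and cartridge (350,260) back on their spots within 2 mm. The jar is in the cup (500,217), and the tape (379,236) and beaker (326,150) look unmoved.

```bash
python3 -c "
from cell import ctrl
print(ctrl.close_job())"
```

```text
the job is handed in; nothing more can be done
None
```

The job is handed in at about 42 s of the 136 s allowed: the jar stands in the mixer's cup, and the bottle, cartridge and canister stand within about 2 mm of their starting spots. The beaker and tape were left alone; the hand-in returned no verdict.

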